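Cover the battery and snap the enclosure lid home

ROBOT

A 6-joint arm with a two-finger parallel gripper is mounted at the origin on the work surface. World frame = base frame: x ahead of the robot, y to its left, z up, the work surface at z = 0. Lengths are in mm, angles in rad, forces in N, time in s.
With the tool pointing down it reaches from about 350 to 875 mm from the base axis. Payload 4.2 kg.
Tool frame: the origin (TCP) lies at the very end of the fingers, on their centre line; the grasp point (between the pads) lies arm.hold_point_z behind it (arm.hold_point_z is the distance from the TCP to the grasp point, in mm); y points along the fingers, x is the direction in which the jaws open and shut, and the axes are right-handed (so a half turn about y gives the same grasp; the last joint's range is limited). The gripper opens to 85 mm and grips with 20 to 120 N. Pads are 22 mm wide; open, the fingers measure 114 mm over their backs; the gripper's body (76 mm by 85 mm) begins 54 mm behind the grasp point. The pads swing forward as they close: fully open they stand 13 mm farther back than shut.
Start: joints at [-1.018, 0.385, 0.008, 0, -1.194, -0.259], TCP at [181.011, -598.193, 231.312] pointing down, gripper open.
Joint ranges: [-3.14, 3.14], [-1.21, 2.06], [-1.07, 1.41], [-3.16, 2.05], [-2.99, -0.16], [-3.1, 3.1]. Speed limits (rad/s): [2.79, 2.79, 3.14, 3.14, 3.14, 3.14].

INTERFACE

Orientations are given as a unit quaternion [x, y, z, w].
In Python, from bench import arm gives the robot as it stands.
- The arm moves only by the shell command python3 -m creep 'ROWS'. ROWS is JSON, a list of rows, each a list of 3 entries, a list of its own where there are three numbers: the shift along the world's x, y, z in mm, then the turn, a rotation vector about the world's x, y, z in rad, then the gripper command: -1 is shut, 1 is fully open, values between are in proportion. In form: [[[dx, dy, dz], [wx, wy, wz], jaw], ...]. A call has 1 to 12 rows; each row is the pose to reach, as a shift and turn from the pose commanded when the call began; what a row does not reach only later rows make up. A row lasts 1/12 s, in which the tool goes at most 41.7 mm and 7.16 degrees, less where a joint would pass 70% of its speed; a pose out of reach is approached as far as the arm can. A call with a gripper value outside its range is refused whole. The fingers move at their own pace and stop on an object; the grip force is fixed at half the most. Time passes only in rows, so rows that repeat a pose let the fingers close. It gives the time, the measured TCP pose, the force and the opening at its end, in the units of the state.
- arm.read_state(): the state, without advancing time (a new reading comes with each control period).
- arm.get_image(name): name is "side" or "top"; returns (picture, depth): 384x512x3 uint8, red, green, blue; 384x512 float32, mm along the optical axis (not along the pixel's ray), 0 where there is no reading.
- arm.camera_params(name): a dict with "camera_matrix" (3x3 intrinsics, pixels), "extrinsics" (4x4, takes a point from world to camera coordinates). Camera axes: x right, y down, z forward; pixel columns grow to the right and rows downward; lengths in mm; the calibration is good to about 2 mm. A picture is of the moment at which its call begins. camera_params takes no time and is no camera call.
- arm.job_done(): hands the job in, once; it reports no verdict.
The state is a dict: "clock": time; "joints": joint angles; "joint_vel": joint speeds; "joint_efforts": joint torques, N m; "position": TCP position; "ee_rot": TCP orientation; "contact_force": force on the tool from outside, world axes, zero at the start; "wrist_torque": the same for the moment, N m; "gripper_width": finger opening in mm.
Only numpy, scipy, OpenCV 4.12 (cv2) and the standard library are available. Lean on these libraries where they do the work, as an engineer would, in place of code of your own. Each camera call takes 0.05 s, during which the arm holds its last target.

TASK

Close up the battery enclosure: lower the aluminium cover plate over the battery so that both of its holes go over the two brass pins and it lies fully home on them, and let go of it. Then put the grey lid on the enclosure and press it down past its catches until it sits flush and level on the rim all round. Do not drop either part, and leave the other things on the bench where they are.

Things in the scene. Friction and masses are not known exactly. Their poses are not given: they have to be found in the camera images.
- enclosure: Grey open-topped box fixed to the bench, outside 160 (x) x 120 (y) x 75 (z) mm, walls 6 mm. Origin: centre of its underside, on the bench; own x along the long side, z up; turned at most 35 degrees from world x. Inside it a fixed green battery 80 x 56 mm with a black top (36 mm above the origin), between two upright brass pins.
- pin0 (a point): Tip of one brass pin, at x = -52 mm on the enclosure's long centre line, 58 mm above its origin. The pin is 8 mm thick, straight for 12 mm above its shoulder, then tapered to 3 mm. The shoulder (14 mm across) is 40 mm above the enclosure's origin; the cover plate rests on both shoulders.
- pin1 (a point): Tip of the other pin, at x = +52 mm; otherwise the same.
- mouth (a point): Centre of the enclosure's mouth at rim height, 75 mm above its origin; opening 148 x 108 mm. In the inner faces of the long walls, at x = -45 and +45 mm and 9 mm below the rim, four round steel spring catches stick out about 5 mm; they give way outwards when the lid's bead is pressed past them.
- antenna_top (a point): Top of the black upright antenna, 12 mm thick, that stands outside the enclosure's far (+x) short wall, 98 mm from the enclosure's centre; top 165 mm above the bench.
- lid: Loose grey lid lying on its lip, handle up. Top plate 160 (own x) x 120 (y) x 5 mm, bar handle on it along x; below it a rectangular lip 18 mm deep with a 6 mm black bead, outside 143 x 103 mm. Origin: centre of the lip's underside; plate underside 18 mm, plate top 23 mm, handle top 49 mm above it. 0.15 to 0.3 kg. Fits either way round (half turn).
- lid_grip (a point): Middle of the lid's black bar handle, 84 (x) x 16 (y) x 26 (z) mm, 36 mm above the lid's origin. Set loosely in the mouth the lid rests on the catches, level or tilted, its middle 8 to 13 mm too high; a push of 8 to 20 N down on the handle's middle clicks it home side by side, its plate on the rim, its origin 57 mm above the enclosure's origin.
- plate: Loose flat aluminium cover plate lying on the mat, 130 (own x) x 80 (y) x 4 mm, two through holes of 11.5 mm at x = -52 and +52 mm on its long centre line, yellow rib handle on top. Origin: centre of the underside. 0.1 to 0.2 kg. Seated on both pins its origin is 40 mm above the enclosure's origin. Fits either way round (half turn).
- plate_grip (a point): Middle of the plate's yellow rib handle, 60 (x) x 14 (y) mm, 22 mm tall; 15 mm above the plate's origin, rib top 26 mm above it.
- bottle: Bystander: white solvent bottle with red cap, 52 mm across, 135 mm tall. Origin: centre of its underside.
- can: Bystander: aluminium spray can with a paper band, 52 mm across, 115 mm tall. Origin: centre of its underside.
- stand: Bystander: orange upright post with a black head on a round dark foot, 60 mm across, 100 mm tall. Origin: centre of its underside.
- jar: Bystander: amber glass jar with black cap, 52 mm across, 90 mm tall. Origin: centre of its underside.
- tape: Bystander: roll of black tape lying flat, 72 mm across, 24 mm tall. Origin: centre of its underside.
- meter: Bystander: red hand-held multimeter lying on its back, 150 x 74 x 34 mm. Origin: centre of its underside.
- driver: Bystander: green-handled screwdriver lying down, 190 mm long. Origin: on its underside.
- charger: Bystander: white charger brick, 110 x 58 x 34 mm. Origin: centre of its underside.

How it is judged:
By the outcome, as a careful person would: the job done as asked, in the order asked, and still so for the second after the job is handed in, with the robot touching nothing.
It also fails if it takes over 72 s, if anything falls off the work surface, if the arm or the gripper's body presses on something with over 40 N, if the wrist force passes 120 N, or if a joint passes its speed limit or range.

## Working session

There is one attempt and no reset: what is moved stays moved. The work goes in short steps, Python scripts to look and compute and a shell command to move; the robot and the scene stay as the last step left them, time stands still between calls to the robot, and variables do not carry over. Pictures are saved under pics/ and viewed, and the job is handed in when it is done.

```bash
mkdir -p pics; ls
python3 - <<'E'
from bench import arm
import cv2,numpy as np
np.set_printoptions(precision=3,suppress=True)
print(arm.read_state(), arm.hold_point_z)
for n in("top","side"):
    im,d=arm.get_image(n); cv2.imwrite(f"pics/{n}0.png",im[:,:,::-1]); np.save(f"{n}0.npy",d); 
    p=arm.camera_params(n); print(n,p)
E
```

```text
pics
{'clock': 0.0, 'joints': array([-1.018,  0.386,  0.007, -0.   , -1.194, -0.259]), 'joint_vel': array([-0.001, -0.   ,  0.   , -0.002,  0.001,  0.001]), 'joint_efforts': array([ -0.001, -39.229,  18.84 ,   4.186,  -0.005,  -0.   ]), 'position': array([ 180.861, -597.662,  230.211]), 'ee_rot': array([ 0.421,  0.568, -0.567, -0.422]), 'contact_force': array([-0.175,  0.389, -0.892]), 'wrist_torque': array([-0.026, -0.02 ,  0.019]), 'gripper_width': 85.33113965604495} 18.700000000000003
top {'camera_matrix': array([[407.471,   0.   , 251.624],
       [  0.   , 407.471, 193.458],
       [  0.   ,   0.   ,   1.   ]]), 'extrinsics': array([[  -0.002,   -1.   ,   -0.004,   -6.168],
       [  -0.994,    0.003,   -0.109,  578.002],
       [   0.109,    0.004,   -0.994, 1339.725],
       [   0.   ,    0.   ,    0.   ,    1.   ]])}
side {'camera_matrix': array([[367.623,   0.   , 252.818],
       [  0.   , 367.623, 183.753],
       [  0.   ,   0.   ,   1.   ]]), 'extrinsics': array([[ -0.886,  -0.464,  -0.023, 510.888],
       [ -0.293,   0.596,  -0.747, 253.764],
       [  0.361,  -0.655,  -0.664, 992.403],
       [  0.   ,   0.   ,   0.   ,   1.   ]])}
```

View pics/top0.png

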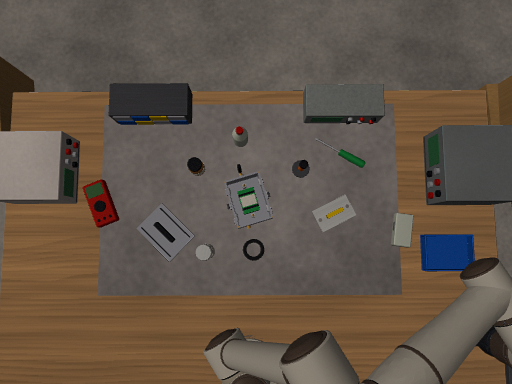

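View pics/side0.png

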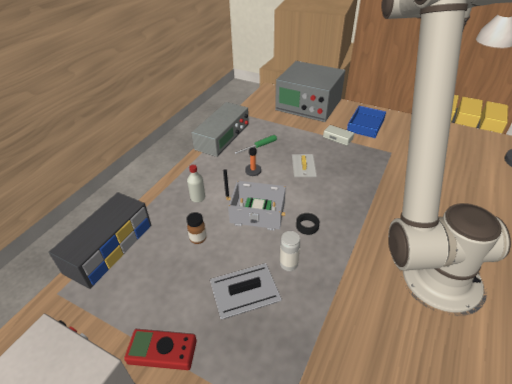

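Run:
```python
from bench import arm
from scipy.spatial.transform import Rotation as R
print(R.from_quat(arm.read_state()['ee_rot']).as_matrix())
```

```text
[[-2.89398450e-01 -6.81705043e-04 -9.57208479e-01]
 [ 9.57206557e-01  1.92042340e-03 -2.89399237e-01]
 [ 2.03553048e-03 -9.99997924e-01  9.67649818e-05]]
```

Run:
```python
import cv2,numpy as np
im=cv2.imread("pics/top0.png")
a=cv2.resize(im[165:240,215:285],None,fx=7,fy=7,interpolation=cv2.INTER_CUBIC)
cv2.imwrite("pics/c_enc.png",a)
b=cv2.resize(im[190:235,305:365],None,fx=6,fy=6,interpolation=cv2.INTER_CUBIC)
c=cv2.resize(im[200:265,130:200],None,fx=6,fy=6,interpolation=cv2.INTER_CUBIC)
o=np.zeros((400,800,3),np.uint8); o[:270,:360]=b; o[:390,370:790]=c
cv2.imwrite("pics/c_pl.png",o)
```

```text
(no output)
```

View pics/c_enc.png

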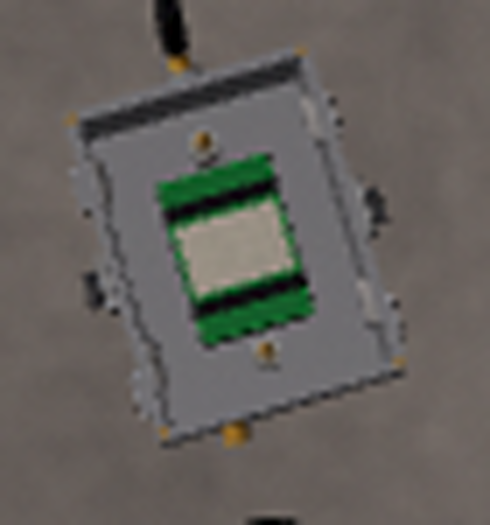

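View pics/c_pl.png

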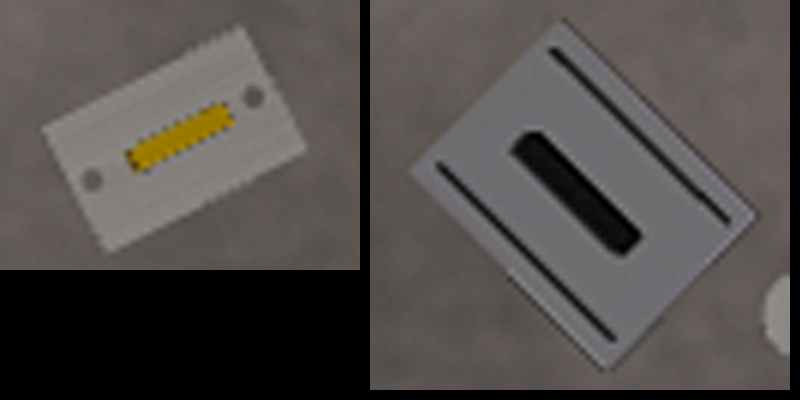

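```bash
cat > h.py <<'E'
from bench import arm
import cv2,numpy as np
from scipy.spatial.transform import Rotation as R
np.set_printoptions(precision=3,suppress=True)
P={n:arm.camera_params(n) for n in("top","side")}
def ray(n,uv,z):
    K=P[n]["camera_matrix"];E=P[n]["extrinsics"];r=E[:3,:3]
    c=-r.T@E[:3,3]; d=r.T@np.linalg.inv(K)@np.array([uv[0],uv[1],1.]); return c+d*(z-c[2])/d[2]
def proj(n,p):
    K=P[n]["camera_matrix"];E=P[n]["extrinsics"];q=K@(E[:3,:3]@np.asarray(p,float)+E[:3,3]);return q[:2]/q[2]
def tri(uvt,uvs):
    A=[];b=[]
    for n,uv in(("top",uvt),("side",uvs)):
        M=P[n]["camera_matrix"]@P[n]["extrinsics"][:3]
        for i in(0,1):
            r=uv[i]*M[2]-M[i];A.append(r[:3]);b.append(-r[3])
    return np.linalg.lstsq(np.array(A),np.array(b),rcond=None)[0]
def blobs(mask,roi,amin=2,w=None):
    x0,y0,x1,y1=roi;m=np.zeros(mask.shape,np.uint8);m[y0:y1,x0:x1]=mask[y0:y1,x0:x1]
    n,l,s,c=cv2.connectedComponentsWithStats(m);out=[]
    for i in range(1,n):
        if s[i,4]>=amin: out.append((*c[i],int(s[i,4])))
    return np.array(out)
E
python3 - <<'E'
from h import *
im=cv2.imread("pics/top0.png").astype(int);si=cv2.imread("pics/side0.png").astype(int)
def brass(a): b,g,r=a[...,0],a[...,1],a[...,2]; return (((r-b)>35)&((r-g)>5)).astype(np.uint8)
for n,a,roi in(("top",im,(215,165,285,240)),("side",si,(220,170,300,240))):
    for b in blobs(brass(a),roi,1): print(n,b, ray(n,b[:2],58)[:2],ray(n,b[:2],75)[:2])
y=((im[...,2]-im[...,0])>50).astype(np.uint8)
for b in blobs(y,(305,190,365,235),20): print("rib",b,ray("top",b[:2],26))
D=np.load("top0.npy"); 
def pt(n,u,v,D):
    K=P[n]["camera_matrix"];E=P[n]["extrinsics"];d=D[v,u];q=np.linalg.inv(K)@[u,v,1]*d;return E[:3,:3].T@(q-E[:3,3])
for u,v in((334,213),(320,210),(300,220),(249,201),(236,200),(165,233),(180,233),(240,228)): print(u,v,pt("top",u,v,D))
E
```

```text
top [240.    173.714   7.   ] [641.128  30.568] [638.417  30.011]
top [257.5 172.    2. ] [646.7   -27.534] [643.918 -27.352]
top [224.667 181.667   3.   ] [614.647  81.347] [612.272  80.144]
top [243.5 184.5   4. ] [604.992  18.961] [602.739  18.552]
top [252.5 214.5   4. ] [505.602 -10.551] [504.613 -10.585]
top [271.5 216.    2. ] [500.509 -72.86 ] [499.585 -72.102]
top [248.091 226.636  11.   ] [465.921   3.982] [465.437   3.763]
top [238.  226.5   2. ] [466.452  37.001] [465.962  36.362]
side [252.5 170.    2. ] [ 638.715 -118.545] [ 628.758 -100.45 ]
side [284. 186.   1.] [508.43 -91.05] [501.233 -73.538]
side [228. 198.  15.] [643.71   38.494] [633.647  53.262]
side [241.083 200.167  12.   ] [601.837  28.765] [592.661  43.739]
side [273.5 204.   10. ] [503.607  -0.775] [496.513  14.824]
side [229. 205.   1.] [625.008  64.1  ] [615.341  78.326]
side [279. 211.   1.] [475.883  19.035] [469.375  34.216]
side [282.846 213.538  13.   ] [461.128  23.557] [454.933  38.641]
rib [334.179 212.538  78.   ] [ 513.304 -284.908   26.   ]
334 213 [ 511.667 -283.985   27.427]
320 210 [ 523.086 -240.123    9.885]
300 220 [ 489.633 -172.484    2.101]
249 201 [552.423   1.124  32.825]
236 200 [558.276  45.837   7.755]
165 233 [446.016 277.719  48.399]
180 233 [446.271 233.392  19.989]
240 228 [463.032  32.385  -1.077]
```

Run:
```python
from h import *
im=cv2.imread("pics/top0.png")
hsv=cv2.cvtColor(im,cv2.COLOR_BGR2HSV).astype(int)
x=im.astype(int)
print(hsv[205:222:4,322:346:4].tolist()); print(hsv[240,150],hsv[232,150],hsv[240,180],hsv[215,200:215:5])
roi=(308,188,362,238)
m=((x[...,1]>125)).astype(np.uint8); 
mm=np.zeros_like(m); mm[roi[1]:roi[3],roi[0]:roi[2]]=m[roi[1]:roi[3],roi[0]:roi[2]]
cs,_=cv2.findContours(mm,cv2.RETR_EXTERNAL,cv2.CHAIN_APPROX_NONE);c=max(cs,key=cv2.contourArea)
r=cv2.minAreaRect(c);bx=cv2.boxPoints(r);w=np.array([ray("top",p,4)[:2] for p in bx]);print("plate rect",w,w.mean(0),np.linalg.norm(np.roll(w,-1,0)-w,axis=1))
e=np.roll(w,-1,0)-w;print(np.degrees(np.arctan2(e[:,1],e[:,0])))
y=((x[...,2]-x[...,0])>50).astype(np.uint8);yy=np.zeros_like(y);yy[roi[1]:roi[3],roi[0]:roi[2]]=y[roi[1]:roi[3],roi[0]:roi[2]]
p=np.argwhere(yy)[:,::-1];w=np.array([ray("top",q,26)[:2] for q in p]);mu=w.mean(0);v=np.linalg.svd(w-mu)[2][0];print("rib",mu,np.degrees(np.arctan2(v[1],v[0])))
# holes
f=cv2.resize(im[188:238,308:362],None,fx=6,fy=6,interpolation=cv2.INTER_CUBIC)[...,1].astype(int)
fill=np.zeros_like(f,np.uint8);
g=(f<118).astype(np.uint8); n,l,s,cc=cv2.connectedComponentsWithStats(g)
H=[]
for i in range(1,n):
    if 50<s[i,4]<1500:
        q=(cc[i]+.5)/6-.5+[308,188];print("hole?",q,s[i,4],ray("top",q,3))
# lid handle
m=(x.max(2)<45).astype(np.uint8)
for n,l in ((0,0),):
    k,l,s,cc=cv2.connectedComponentsWithStats(m[200:265,130:200])
    for i in range(1,k):
        if s[i,4]>10:
            q=np.argwhere(l==i)[:,::-1]+[130,200]
            for z in (49,23):
                w=np.array([ray("top",a,z)[:2] for a in q]);mu=w.mean(0);v=np.linalg.svd(w-mu)[2][0];t=(w-mu)@v
                print("lid",z,s[i,4],mu,np.degrees(np.arctan2(v[1],v[0])),np.ptp(t))
```

```text
[[[10, 30, 101], [21, 14, 132], [19, 16, 131], [23, 16, 129], [23, 15, 132], [23, 15, 133]], [[17, 14, 131], [18, 19, 131], [17, 14, 132], [15, 8, 132], [24, 253, 152], [24, 255, 153]], [[17, 17, 134], [18, 10, 133], [24, 242, 155], [24, 255, 152], [22, 108, 111], [17, 14, 130]], [[19, 15, 134], [23, 92, 117], [22, 128, 133], [15, 12, 130], [17, 18, 130], [19, 16, 130]], [[23, 16, 131], [20, 18, 131], [15, 16, 131], [17, 17, 133], [19, 15, 132], [15, 15, 134]]]
[135   9 113] [130   7 112] [135   9 112] [[ 14  28 102]
 [ 12  31 108]
 [ 11  27 105]]
plate rect [[ 520.145 -213.71 ]
 [ 576.836 -328.574]
 [ 506.758 -361.397]
 [ 450.669 -247.038]] [ 513.602 -287.68 ] [128.092  77.384 127.374  77.057]
[ -63.731 -154.902  116.127   25.627]
rib [ 513.31  -284.918] 117.11685791706664
hole? [346.767 205.719] 502 [ 537.976 -333.081    3.   ]
hole? [341.998 207.033] 70 [ 533.513 -316.657    3.   ]
hole? [339.1  207.83] 142 [ 530.811 -306.683    3.   ]
hole? [343.003 208.97 ] 75 [ 526.867 -319.915    3.   ]
hole? [341.981 210.878] 78 [ 520.345 -316.248    3.   ]
hole? [340.044 211.922] 68 [ 516.794 -309.542    3.   ]
hole? [338.033 212.876] 70 [ 513.549 -302.595    3.   ]
hole? [336.053 213.917] 67 [ 510.012 -295.75     3.   ]
hole? [327.269 216.778] 385 [ 500.327 -265.555    3.   ]
hole? [334.071 214.936] 52 [ 506.55  -288.899    3.   ]
hole? [332.035 215.902] 55 [ 503.273 -281.876    3.   ]
hole? [319.935 219.594] 471 [ 490.793 -240.346    3.   ]
lid 49 30 [481.035 247.007] -133.7141703802884 134.38805744421444
lid 23 30 [482.062 252.035] -133.71417038028838 136.98415633354853
lid 49 142 [450.958 281.01 ] -133.9797214011744 82.44003209671695
lid 23 142 [451.404 286.695] -133.9797214011744 84.03260274498156
lid 49 29 [416.731 306.62 ] -134.189743708957 131.30350526280262
lid 23 29 [416.516 312.799] -134.18974370895697 133.84001699354127
```

```bash
python3 -m creep '[[[333,311,-100],[0,0,-1.393],0],[[333,311,-100],[0,0,-1.393],0],[[333,311,-100],[0,0,-1.393],0],[[333,311,-100],[0,0,-1.393],0],[[333,311,-100],[0,0,-1.393],0],[[333,311,-100],[0,0,-1.393],0],[[333,311,-100],[0,0,-1.393],0],[[333,311,-100],[0,0,-1.393],0],[[333,311,-100],[0,0,-1.393],0],[[333,311,-100],[0,0,-1.393],0],[[333,311,-100],[0,0,-1.393],0],[[333,311,-100],[0,0,-1.393],0]]'
python3 - <<'E'
from h import *
s=arm.read_state();print(s['clock'],s['position'],s['gripper_width']);M=R.from_quat(s['ee_rot']).as_matrix();print(M[:,0],M[:,1],np.degrees(np.arctan2(M[1,0],M[0,0])))
E
```

```text
clock: 1.1
position: [515.0, -285.3, 130.5]
ee_rot: [-0.688, -0.163, 0.164, 0.688]
contact_force: [0.4, -0.5, -0.5]
gripper_width: 42.8
1.1 [ 515.041 -285.327  130.496] 42.75322913436407
[ 0.893  0.45  -0.   ] [-0.001  0.    -1.   ] 26.716914695543057
```

```bash
python3 -m creep '[[[0,0,-30],[0,0,0],0],[[0,0,-60],[0,0,0],0],[[0,0,-85],[0,0,0],0],[[0,0,-100],[0,0,0],0],[[0,0,-110],[0,0,0],0],[[0,0,-115],[0,0,0],0],[[0,0,-118],[0,0,0],0],[[0,0,-120],[0,0,0],0],[[0,0,-121],[0,0,0],0],[[0,0,-122],[0,0,0],0],[[0,0,-122],[0,0,0],0]]'
python3 - <<'E'
from h import *
im,d=arm.get_image("side");cv2.imwrite("pics/s1.png",cv2.resize(im[110:210,250:370,::-1],None,fx=6,fy=6,interpolation=cv2.INTER_CUBIC))
E
```

```text
clock: 2.02
position: [514.4, -287.4, 10.0]
ee_rot: [0.688, 0.166, -0.165, -0.687]
contact_force: [0.6, -0.1, 0.7]
gripper_width: 42.7
```

View pics/s1.png

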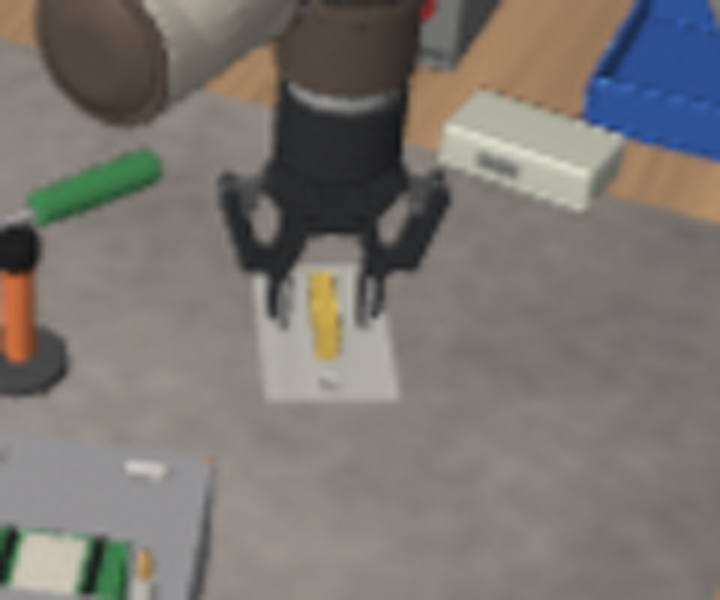

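```bash
python3 -m creep '[[[0,0,-1],[0,0,0],-1],[[0,0,-2],[0,0,0],-1],[[0,0,-2],[0,0,0],-1],[[0,0,-2],[0,0,0],-1],[[0,0,-2],[0,0,0],-1],[[0,0,-2],[0,0,0],-1],[[0,0,-2],[0,0,0],-1],[[0,0,-2],[0,0,0],-1]]'
```

```text
clock: 2.73
position: [514.2, -287.3, 7.6]
ee_rot: [0.688, 0.165, -0.165, -0.687]
contact_force: [-0.7, 0.8, 3.6]
gripper_width: 12.8
```

```bash
python3 -m creep '[[[0,0,8],[0,0,0],-1],[[0,0,20],[0,0,0],-1],[[0,0,40],[0,0,0],-1],[[0,0,65],[0,0,0],-1],[[0,0,90],[0,0,0],-1],[[0,0,115],[0,0,0],-1],[[0,0,135],[0,0,0],-1],[[0,0,150],[0,0,0],-1],[[0,0,150],[0,0,0],-1]]'
python3 - <<'E'
from h import *
im,d=arm.get_image("side");cv2.imwrite("pics/s2.png",cv2.resize(im[60:200,230:380,::-1],None,fx=4,fy=4,interpolation=cv2.INTER_CUBIC))
s=arm.read_state();M=R.from_quat(s['ee_rot']).as_matrix();print(s['position'],s['gripper_width'],np.degrees(np.arctan2(M[1,0],M[0,0])))
E
```

```text
clock: 3.48
position: [515.6, -287.8, 161.0]
ee_rot: [0.689, 0.167, -0.163, -0.686]
contact_force: [1.3, 0.5, -1.7]
gripper_width: 12.6
[ 514.509 -287.243  158.644] 12.658493665919291 27.01160418828702
```

View pics/s2.png

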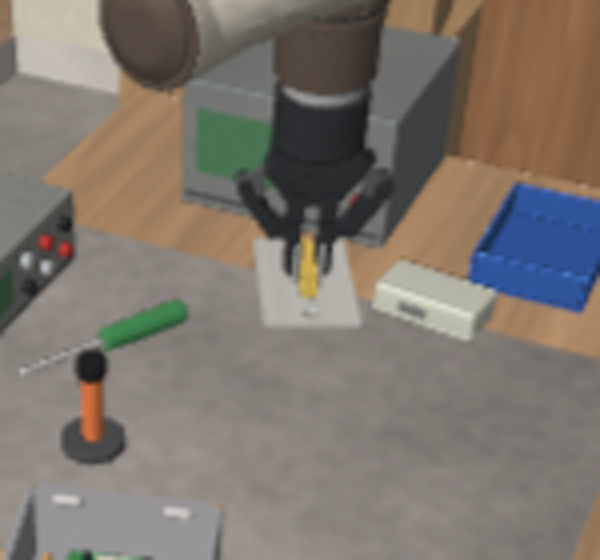

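```bash
python3 -m creep '[[[3,20,0],[0,0,0.1],-1],[[7,50,0],[0,0,0.22],-1],[[12,80,0],[0,0,0.34],-1],[[16,110,0],[0,0,0.46],-1],[[20,140,0],[0,0,0.58],-1],[[24,170,0],[0,0,0.7],-1],[[28,200,0],[0,0,0.82],-1],[[32,230,0],[0,0,0.94],-1],[[36,255,0],[0,0,1.06],-1],[[39,275,0],[0,0,1.18],-1],[[41,286,0],[0,0,1.3],-1],[[41,291.5,0],[0,0,1.391],-1]]'; python3 -m creep '[[[0,0,-15],[0,0,0],-1],[[0,0,-30],[0,0,0],-1],[[0,0,-40],[0,0,0],-1],[[0,0,-40],[0,0,0],-1],[[0,0,-40],[0,0,0],-1],[[0,0,-40],[0,0,0],-1]]'
python3 - <<'E'
from h import *
for n,a,b,c,d in(("side",130,260,180,330),("top",150,260,190,310)):
    im,_=arm.get_image(n);cv2.imwrite(f"pics/{n}3f.png",im[...,::-1]);cv2.imwrite(f"pics/{n}3.png",cv2.resize(im[a:b,c:d,::-1],None,fx=4,fy=4,interpolation=cv2.INTER_CUBIC))
s=arm.read_state();M=R.from_quat(s['ee_rot']).as_matrix();print(s['position'],s['gripper_width'],np.degrees(np.arctan2(M[1,0],M[0,0])),M[:,1])
E
```

```text
clock: 4.53
position: [554.1, 6.0, 155.1]
ee_rot: [-0.419, -0.568, 0.57, 0.421]
contact_force: [-0.3, -0.0, -0.6]
gripper_width: 12.5
clock: 5.03
position: [555.3, 4.2, 117.4]
ee_rot: [-0.422, -0.567, 0.567, 0.422]
contact_force: [0.4, 0.4, -2.1]
gripper_width: 12.8
[555.54    4.265 118.013] 12.786035704387103 106.71181310690606 [ 0.001  0.    -1.   ]
```

View pics/side3.png

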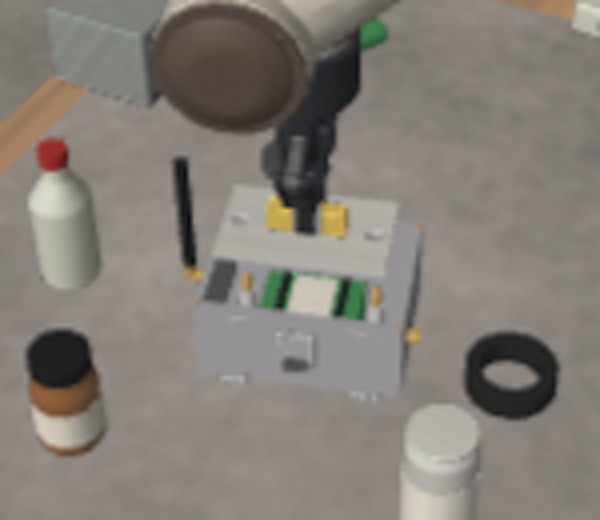

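View pics/top3.png

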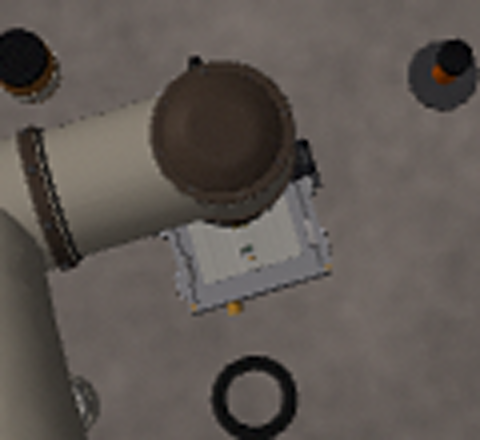

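Run:
```python
from h import *
im=cv2.imread("pics/side3f.png");c=cv2.resize(im[175:215,225:290],None,fx=10,fy=10,interpolation=cv2.INTER_CUBIC)
t=cv2.imread("pics/top3f.png");d=cv2.resize(t[195:230,230:275],None,fx=10,fy=10,interpolation=cv2.INTER_CUBIC)
o=np.zeros((600,660,3),np.uint8);o[:400,:650]=c;cv2.imwrite("pics/z3s.png",c);cv2.imwrite("pics/z3t.png",d)
th=np.radians(16.7);u=np.array([np.cos(th),np.sin(th)])
for s in(-52,52):
    p=np.array([555.3,4.2])+s*u
    for n in("side","top"): print(s,n,"hole pred z=114",proj(n,[*p,113]),"tip pred",proj(n,[*p,58]),"shoulder",proj(n,[*p,40]))
```

```text
-52 side hole pred z=114 [274.6   188.724] tip pred [274.32  201.783] shoulder [274.232 205.878]
-52 top hole pred z=114 [252.523 213.519] tip pred [252.559 214.533] shoulder [252.57  214.847]
52 side hole pred z=114 [240.871 184.944] tip pred [241.656 197.938] shoulder [241.903 202.015]
52 top hole pred z=114 [243.025 182.19 ] tip pred [243.445 184.466] shoulder [243.576 185.171]
```

View pics/z3s.png

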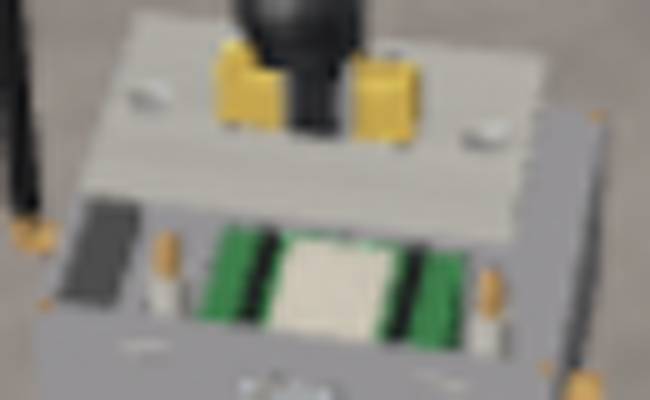

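View pics/z3t.png

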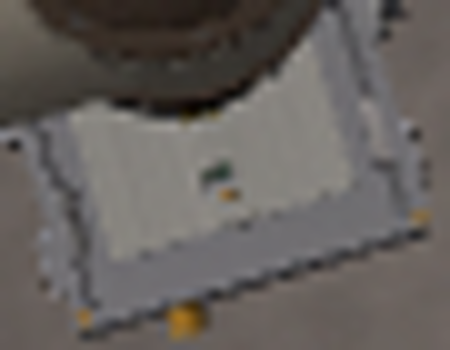

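```bash
python3 -m creep '[[[0,0,-15],[0,0,0],-1],[[0,0,-30],[0,0,0],-1],[[0,0,-40],[0,0,0],-1],[[0,0,-45],[0,0,0],-1],[[0,0,-45],[0,0,0],-1],[[0,0,-45],[0,0,0],-1]]'
python3 - <<'E'
from h import *
for n,a,b,c,d in(("side",175,225,225,290),("top",165,235,215,285)):
    im,_=arm.get_image(n);cv2.imwrite(f"pics/{n}4f.png",im[...,::-1]);cv2.imwrite(f"pics/{n}4.png",cv2.resize(im[a:b,c:d,::-1],None,fx=8,fy=8,interpolation=cv2.INTER_CUBIC))
s=arm.read_state();print(s['position'],s['contact_force'])
E
```

```text
clock: 5.63
position: [555.4, 4.3, 72.7]
ee_rot: [0.422, 0.568, -0.567, -0.422]
contact_force: [-0.6, 0.1, -1.4]
gripper_width: 12.7
[555.753   4.436  73.177] [-0.079  0.254 -0.955]
```

View pics/side4.png

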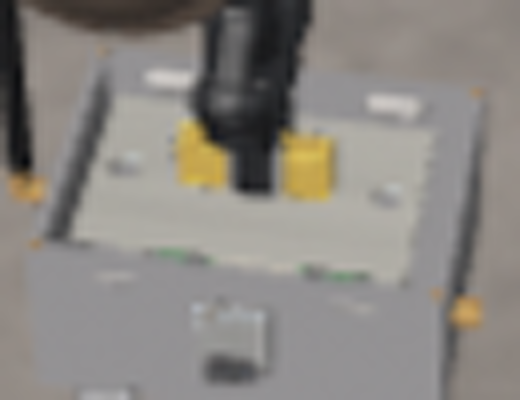

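View pics/top4.png

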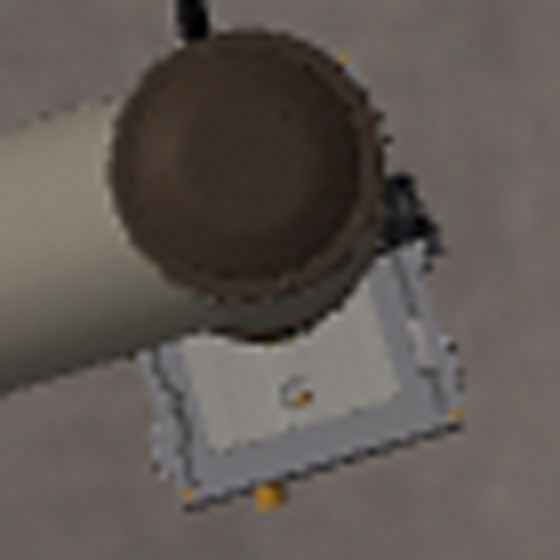

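```bash
cat > m.py <<'E'
from h import *
def ctr(w,roi):
    x0,y0,x1,y1=roi;g=np.mgrid[y0:y1,x0:x1];ww=w[y0:y1,x0:x1];return np.array([(g[1]*ww).sum(),(g[0]*ww).sum()])/ww.sum()
def spots(k):
    t=cv2.imread(f"pics/top{k}f.png").astype(float);s=cv2.imread(f"pics/side{k}f.png").astype(float);return t,s
E
python3 - <<'E'
from m import *
t,s=spots(4)
print(t[208:220,246:260].mean(2).astype(int));
print((t[208:220,246:260,2]-t[208:220,246:260,0]).astype(int))
print(s[190:200,234:248].mean(2).astype(int));print(s[193:204,266:281].mean(2).astype(int))
th=np.radians(16.7);u=np.array([np.cos(th),np.sin(th)])
for k in(-52,52):
    p=np.array([555.4,4.3])+k*u
    for n in("side","top"): print(k,n,proj(n,[*p,69]))
E
```

```text
[[139 142 118 138 132 133 129 129 130 131 130 131 131 130]
 [132 136 136 134 129 131 127 128 131 129 130 130 130 130]
 [131 134 134 131 131 129 128 128 129 130 131 130 131 130]
 [131 131 135 132 133 129 128 129 129 130 132 130 131 132]
 [133 130 133 135 133 106 106 122 129 131 131 129 131 132]
 [133 131 132 137  97 114 122 130 129 132 130 132 131 131]
 [131 132 133 138 107 132 102  57 126 132 131 131 130 133]
 [130 132 133 135 108 100  89 108 127 131 131 131 131 131]
 [130 134 133 135 137 128 131 131 130 129 131 132 123 101]
 [130 132 133 133 138 133 135 131 127 121 116 112 110 112]
 [131 132 132 133 137 108 122 112 110 111 111 110 111 111]
 [131 132 122 122 112 110 111 111 113 112 113 114 112 113]]
[[ 7  9 21  8  7  7  7  8  7  8  7  7  9  7]
 [ 8  6  7  9  7  7  8  9  9  7  9  8  8  8]
 [ 8  8  8  8  8  9  7  7  8  8  8  8  8  7]
 [ 9  8  9  8  8  9  8  7  7  7  8  8  8  9]
 [ 8  8  9  8  8  4  4  8  8  8  9  8  6  8]
 [ 8  6  7  8  4 -2  1  8  8  8  7  8  7  7]
 [ 9  8  8  8  1  5 71 43  6  7  8  7  8  8]
 [ 8  7  7  7  7 19 60 21  9  9  8  8  8  8]
 [ 8  8 10  8  7  7  7  7  7  9
[... 838 characters left out ...]
171 171 171 172 165 152 147]
 [128 156 169 170 170 171 171 171 170 170 170 171 149 144 147]
 [130 155 169 169 170 170 170 170 170 171 171 171 155 147 146]
 [129 154 167 167 167 168 168 168 168 170 171 171 150 144 147]
 [141 159 167 167 167 161 159 176 184 174 168 159 147 146 147]
 [164 169 171 169 169 149 145 155 166 172 170 162 152 146 147]
 [174 174 173 173 172 162 153 148 156 169 172 154 146 146 146]
 [173 173 173 173 173 173 171 169 171 174 174 158 147 147 147]
 [171 172 171 172 172 173 173 173 173 173 174 150 144 146 147]
 [170 170 170 170 171 171 171 171 172 172 163 148 145 147 146]]
-52 side [274.331 199.249]
-52 top [252.521 214.306]
52 side [241.46  195.415]
52 top [243.333 183.995]
```

```bash
python3 -m creep '[[[-2.6,-2.0,0],[0,0,0],-1],[[-2.6,-2.0,0],[0,0,0],-1],[[-2.6,-2.0,0],[0,0,0],-1],[[-2.6,-2.0,0],[0,0,0],-1]]'
python3 - <<'E'
from m import *
for n,a,b,c,d in(("side",175,225,225,290),("top",195,235,225,275)):
    im,_=arm.get_image(n);cv2.imwrite(f"pics/{n}5f.png",im[...,::-1]);cv2.imwrite(f"pics/{n}5.png",cv2.resize(im[a:b,c:d,::-1],None,fx=10,fy=10,interpolation=cv2.INTER_CUBIC))
t,s=spots(5)
print(t[208:220,246:260].mean(2).astype(int));
print((t[208:220,246:260,2]-t[208:220,246:260,0]).astype(int))
print(s[190:200,234:248].mean(2).astype(int));print(s[193:204,266:281].mean(2).astype(int))
E
```

```text
clock: 6.07
position: [552.5, 2.3, 72.6]
ee_rot: [0.422, 0.568, -0.567, -0.422]
contact_force: [-0.3, 0.8, -2.2]
gripper_width: 12.3
[[ 50  22  19  17  28  68  82 130 133 131 130 132 130 129]
 [138 140 145 116 136 134 132 129 130 130 131 129 132 129]
 [133 132 137 134 134 128 130 128 128 130 131 129 132 130]
 [133 131 133 133 133 128 129 129 128 131 131 130 131 131]
 [133 132 133 137 132 130 130 130 128 131 130 132 130 132]
 [131 132 132 136 134 102 117 116 129 130 131 131 130 132]
 [130 133 132 134 134 119 101  55 126 130 132 132 130 132]
 [130 132 132 132 120 115  92  62 101 127 132 132 132 130]
 [132 132 133 132 137 136 113  84 131 130 131 131 132 132]
 [130 132 132 133 136 135 129 129 131 130 131 132 128 123]
 [130 132 133 131 133 135 134 132 130 122 120 111 110 110]
 [130 130 132 133 133 137 125 103 110 111 112 111 113 112]]
[[ 1  0 -2 11 20  2 34 10  8  9  7  9  8  8]
 [ 9  7  9 22 10  8  7  6  7  7  9  7  8  9]
 [ 8  8  8  7  8  6  8  7  8  7  8  8  9  8]
 [ 8  8  8  8  7  9  8  7  8  9  8  7  9  8]
 [ 7  9  8  9  9  8  8  7  9  9  9  8  7  9]
 [ 8  7  8  8  8  5  6  6  7  7  
[... 867 characters left out ...]
 170]]
[[147 128 158 171 171 171 172 172 171 171 172 172 171 172 157]
 [165 125 152 170 170 171 171 172 171 172 171 171 172 168 153]
 [152 114 151 170 169 170 170 171 171 171 171 171 171 156 147]
 [149 112 149 169 169 169 170 171 171 170 171 171 172 158 148]
 [150 113 147 166 167 168 168 168 173 171 169 170 171 150 144]
 [149 134 155 167 167 168 160 156 169 182 178 170 159 147 146]
 [152 142 160 171 170 170 156 149 152 161 167 167 162 151 147]
 [170 167 171 173 174 173 158 151 151 156 166 171 157 148 146]
 [172 173 173 173 173 173 170 169 170 172 173 174 159 148 147]
 [171 171 171 171 172 172 173 173 173 172 173 173 151 144 147]
 [170 170 170 171 170 171 171 171 171 172 172 162 148 146 147]]
```

View pics/side5.png

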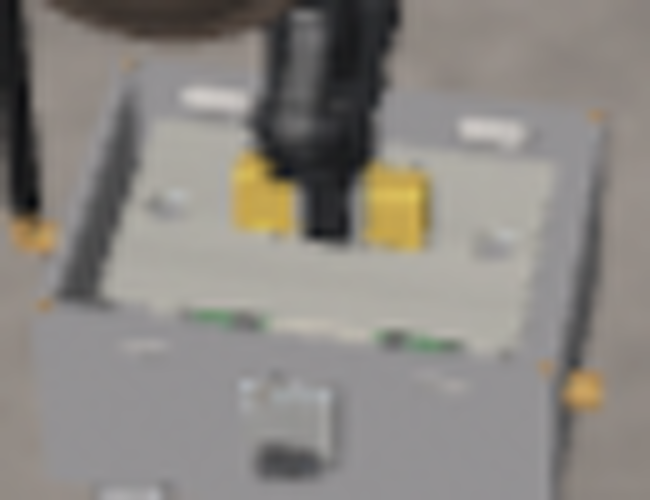

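View pics/top5.png

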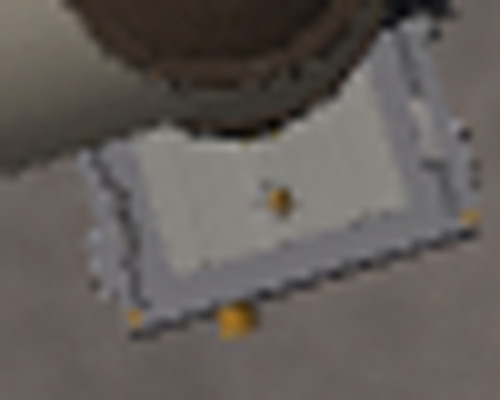

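```bash
python3 -m creep '[[[-0.6,-0.4,-2],[0,0,0],-1],[[-0.6,-0.4,-5],[0,0,0],-1],[[-0.6,-0.4,-8],[0,0,0],-1],[[-0.6,-0.4,-10],[0,0,0],-1],[[-0.6,-0.4,-12],[0,0,0],-1],[[-0.6,-0.4,-12],[0,0,0],-1]]';  python3 -m creep '[[[0,0,-2],[0,0,0],-1],[[0,0,-4],[0,0,0],-1],[[0,0,-6],[0,0,0],-1],[[0,0,-6],[0,0,0],-1]]'
```

```text
clock: 6.67
position: [552.0, 1.9, 59.9]
ee_rot: [-0.422, -0.567, 0.567, 0.422]
contact_force: [0.2, -0.2, -1.1]
gripper_width: 12.7
clock: 7.0
position: [552.3, 2.0, 54.1]
ee_rot: [0.422, 0.568, -0.567, -0.422]
contact_force: [2.1, -1.1, -2.6]
gripper_width: 12.7
```

```bash
python3 -m creep '[[[0,0,-1.5],[0,0,0],-1],[[0,0,-3],[0,0,0],-1],[[0,0,-4.5],[0,0,0],-1],[[0,0,-5.5],[0,0,0],-1],[[0,0,-5.5],[0,0,0],-1]]';  python3 -m creep '[[[0,0,-0.5],[0,0,0],-1],[[0,0,-1],[0,0,0],-1],[[0,0,-1.5],[0,0,0],-1],[[0,0,-1.5],[0,0,0],-1]]'
```

```text
clock: 7.42
position: [552.2, 2.0, 48.8]
ee_rot: [0.422, 0.568, -0.567, -0.422]
contact_force: [2.2, -0.7, -1.7]
gripper_width: 12.7
clock: 7.75
position: [552.3, 2.0, 47.6]
ee_rot: [0.422, 0.568, -0.567, -0.422]
contact_force: [3.4, -0.8, -0.2]
gripper_width: 12.1
```

```bash
python3 -m creep '[[[0.4,0,-0.5],[0,0,0],-1],[[0.7,0,-1],[0,0,0],-1],[[0.7,0,-1.5],[0,0,0],-1],[[0.7,0,-1.5],[0,0,0],-1]]'
python3 - <<'E'
from m import *
for n,a,b,c,d in(("side",175,225,225,290),("top",195,235,225,275)):
    im,_=arm.get_image(n);cv2.imwrite(f"pics/{n}6.png",cv2.resize(im[a:b,c:d,::-1],None,fx=10,fy=10,interpolation=cv2.INTER_CUBIC))
print(arm.read_state()['contact_force'])
E
```

```text
clock: 8.08
position: [552.3, 2.0, 47.4]
ee_rot: [-0.422, -0.567, 0.568, 0.422]
contact_force: [-1.7, 1.1, 10.0]
gripper_width: 12.5
[-1.427  0.934 10.445]
```

View pics/side6.png

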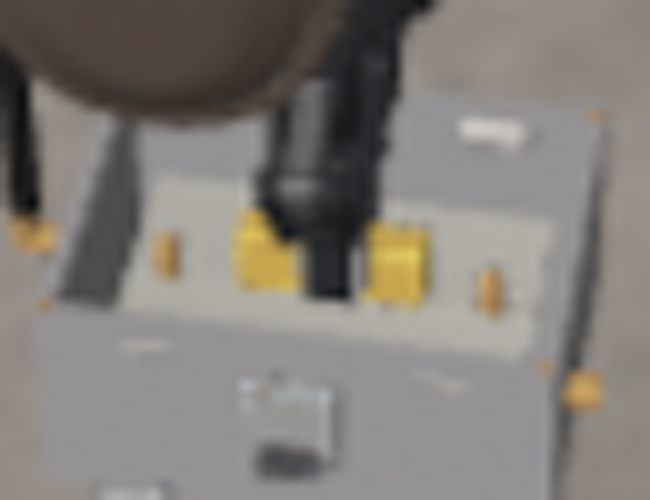

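View pics/top6.png

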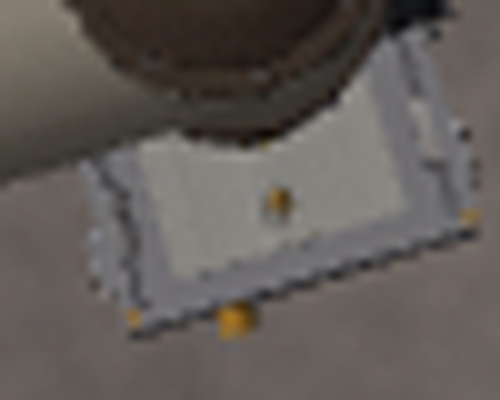

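```bash
python3 -m creep '[[[0,0,0.8],[0,0,0],-1],[[0,0,0.8],[0,0,0],-0.3],[[0,0,0.8],[0,0,0],-0.3],[[0,0,0.8],[0,0,0],-0.3],[[0,0,0.8],[0,0,0],-0.3],[[0,0,0.8],[0,0,0],-0.3],[[0,0,3],[0,0,0],-0.3],[[0,0,8],[0,0,0],-0.3],[[0,0,20],[0,0,0],-0.3],[[0,0,40],[0,0,0],-0.3],[[0,0,80],[0,0,0],-0.3],[[0,0,120],[0,0,0],-0.3]]'
```

```text
clock: 9.18
position: [551.4, 1.6, 166.4]
ee_rot: [-0.421, -0.566, 0.568, 0.423]
contact_force: [0.7, -0.1, 0.4]
gripper_width: 29.6
```

```bash
python3 -m creep '[[[-10,20,30],[0,0,0.1],-0.3],[[-20,55,40],[0,0,0.2],-0.3],[[-32,90,40],[0,0,0.3],-0.3],[[-44,125,40],[0,0,0.4],-0.3],[[-58,160,40],[0,0,0.5],-0.3],[[-72,195,40],[0,0,0.511],-0.3],[[-84,230,30],[0,0,0.511],-0.3],[[-94,260,15],[0,0,0.511],-0.3],[[-102,280,0],[0,0,0.511],-0.2],[[-102,280,0],[0,0,0.511],-0.2],[[-102,280,0],[0,0,0.511],-0.2]]'
python3 - <<'E'
from m import *
for n,a,b,c,d in(("side",170,230,225,300),("top",165,235,215,285)):
    im,_=arm.get_image(n);cv2.imwrite(f"pics/{n}7f.png",im[...,::-1]);cv2.imwrite(f"pics/{n}7.png",cv2.resize(im[a:b,c:d,::-1],None,fx=8,fy=8,interpolation=cv2.INTER_CUBIC))
s=arm.read_state();M=R.from_quat(s['ee_rot']).as_matrix();print(s['position'],s['gripper_width'],np.degrees(np.arctan2(M[1,0],M[0,0])),M[:,1],s['joints'])
E
```

```text
clock: 10.1
position: [449.7, 282.4, 165.4]
ee_rot: [-0.264, -0.655, 0.657, 0.264]
contact_force: [-0.0, 0.3, -0.0]
gripper_width: 34.2
[450.868 281.648 166.489] 33.91350654040297 135.99246272500127 [ 0.001  0.    -1.   ] [ 0.864  0.285 -0.316  0.    -0.969 -1.632]
```

View pics/side7.png

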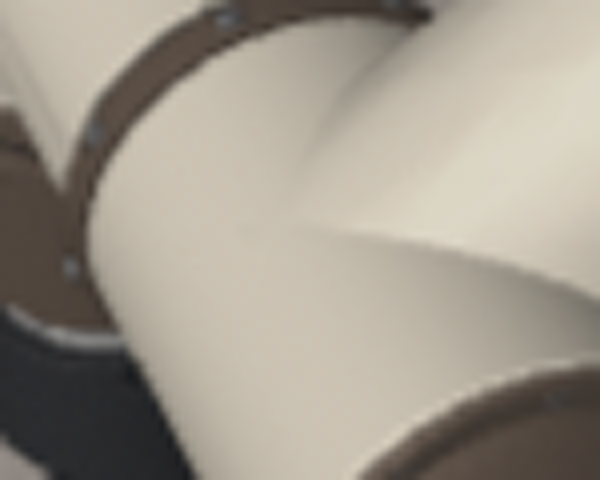

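View pics/top7.png

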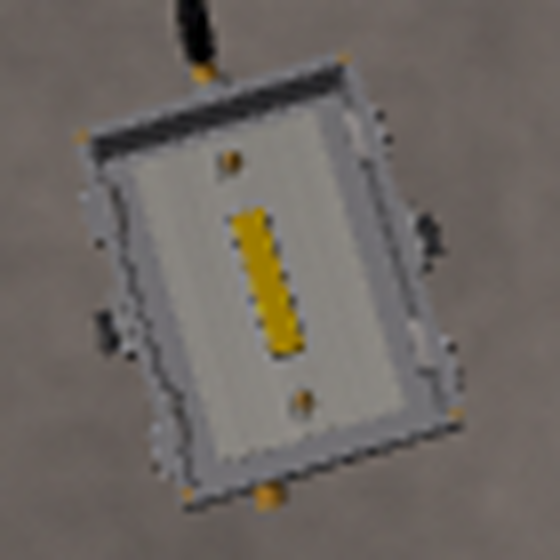

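View pics/side7f.png

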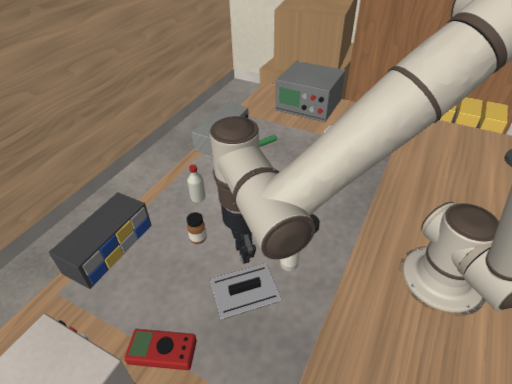

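```bash
python3 -m creep '[[[-1.3,-2.2,-30],[0,0,0],-0.2],[[-1.3,-2.2,-60],[0,0,0],-0.2],[[-1.3,-2.2,-90],[0,0,0],-0.2],[[-1.3,-2.2,-110],[0,0,0],-0.2],[[-1.3,-2.2,-125],[0,0,0],-0.2],[[-1.3,-2.2,-132],[0,0,0],-0.2],[[-1.3,-2.2,-136],[0,0,0],-0.2],[[-1.3,-2.2,-138],[0,0,0],-0.2],[[-1.3,-2.2,-139],[0,0,0],-0.2],[[-1.3,-2.2,-139],[0,0,0],-0.2]]'
python3 - <<'E'
from m import *
im,_=arm.get_image("side");cv2.imwrite(f"pics/side8.png",cv2.resize(im[210:330,190:310,::-1],None,fx=5,fy=5,interpolation=cv2.INTER_CUBIC))
E
```

```text
clock: 11.03
position: [449.8, 280.0, 27.7]
ee_rot: [0.265, 0.656, -0.655, -0.265]
contact_force: [-1.0, 0.3, 0.5]
gripper_width: 34.5
```

View pics/side8.png

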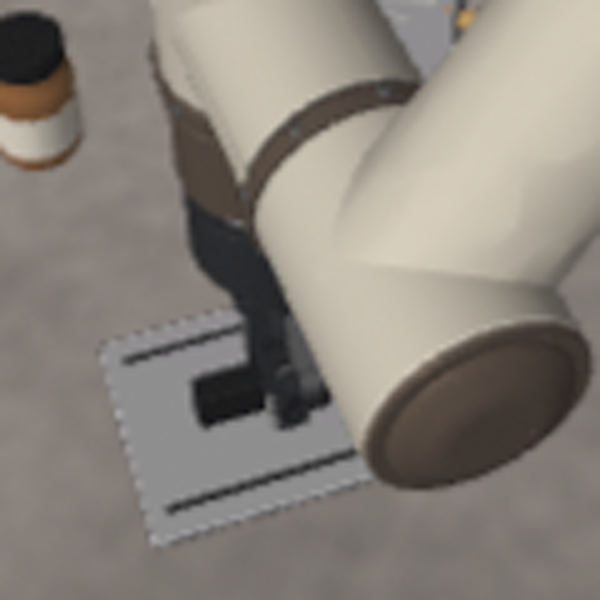

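```bash
python3 -m creep '[[[0,0,-0.5],[0,0,0],-1],[[0,0,-1],[0,0,0],-1],[[0,0,-1],[0,0,0],-1],[[0,0,-1],[0,0,0],-1],[[0,0,-1],[0,0,0],-1],[[0,0,-1],[0,0,0],-1]]';  python3 -m creep '[[[0,0,6],[0,0,0],-1],[[0,0,20],[0,0,0],-1],[[0,0,40],[0,0,0],-1],[[0,0,65],[0,0,0],-1],[[0,0,90],[0,0,0],-1],[[0,0,115],[0,0,0],-1],[[0,0,140],[0,0,0],-1],[[0,0,165],[0,0,0],-1],[[0,0,185],[0,0,0],-1],[[0,0,190],[0,0,0],-1],[[0,0,190],[0,0,0],-1]]';python3 - <<'E'
from m import *
im,_=arm.get_image("side");cv2.imwrite(f"pics/side9.png",cv2.resize(im[130:310,160:340,::-1],None,fx=3,fy=3,interpolation=cv2.INTER_CUBIC))
E
```

```text
clock: 11.58
position: [449.6, 280.2, 26.9]
ee_rot: [0.265, 0.656, -0.655, -0.265]
contact_force: [-0.9, -0.6, 4.9]
gripper_width: 15.1
clock: 12.5
position: [449.3, 280.0, 216.9]
ee_rot: [0.265, 0.657, -0.655, -0.265]
contact_force: [0.3, 0.3, -3.0]
gripper_width: 14.9
```

View pics/side9.png

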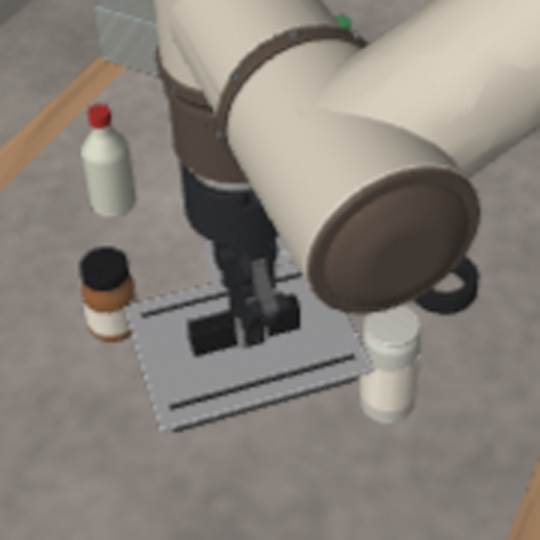

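```bash
python3 -m creep '[[[8,-20,10],[0,0,-0.1],-1],[[18,-50,10],[0,0,-0.2],-1],[[30,-80,10],[0,0,-0.3],-1],[[42,-110,10],[0,0,-0.4],-1],[[54,-140,10],[0,0,-0.5],-1],[[66,-170,10],[0,0,-0.511],-1],[[78,-200,10],[0,0,-0.511],-1],[[88,-230,10],[0,0,-0.511],-1],[[98,-256,10],[0,0,-0.511],-1],[[104,-272,10],[0,0,-0.511],-1],[[105.7,-278,0],[0,0,-0.511],-1],[[105.7,-278,-20],[0,0,-0.511],-1]]';  python3 -m creep '[[[0,0,-20],[0,0,0],-1],[[0,0,-40],[0,0,0],-1],[[0,0,-60],[0,0,0],-1],[[0,0,-70],[0,0,0],-1],[[0,0,-75],[0,0,0],-1],[[0,0,-75],[0,0,0],-1]]';python3 - <<'E'
from m import *
for n,a,b,c,d in(("side",130,250,205,325),("top",165,235,215,285)):
    im,_=arm.get_image(n);cv2.imwrite(f"pics/{n}10f.png",im[...,::-1]);cv2.imwrite(f"pics/{n}10.png",cv2.resize(im[a:b,c:d,::-1],None,fx=5 if n=="side" else 8,fy=5 if n=="side" else 8,interpolation=cv2.INTER_CUBIC))
s=arm.read_state();M=R.from_quat(s['ee_rot']).as_matrix();print(s['position'],s['gripper_width'],np.degrees(np.arctan2(M[1,0],M[0,0])),M[:,1])
E
```

```text
clock: 13.55
position: [555.7, 0.4, 195.1]
ee_rot: [0.423, 0.567, -0.567, -0.422]
contact_force: [0.7, 1.6, -3.1]
gripper_width: 14.9
clock: 14.05
position: [553.7, 1.8, 118.8]
ee_rot: [-0.421, -0.566, 0.569, 0.423]
contact_force: [-0.6, 0.3, -2.6]
gripper_width: 14.8
[555.377   1.986 121.219] 14.968476866476573 106.75590836319522 [ 0.001 -0.    -1.   ]
```

View pics/side10.png

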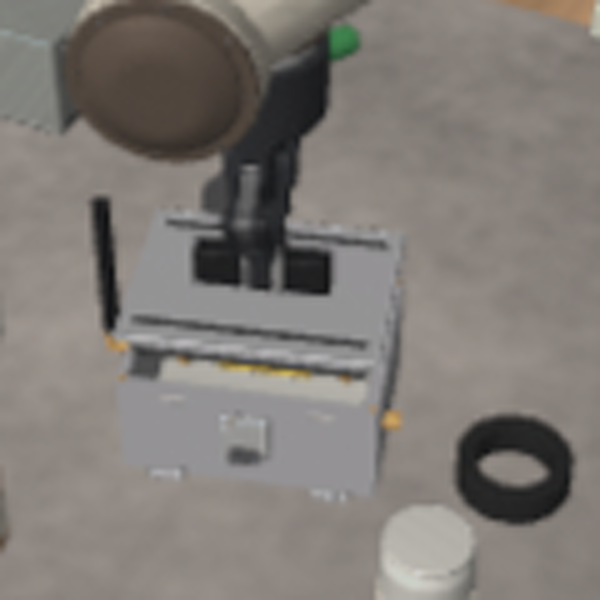

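View pics/top10.png

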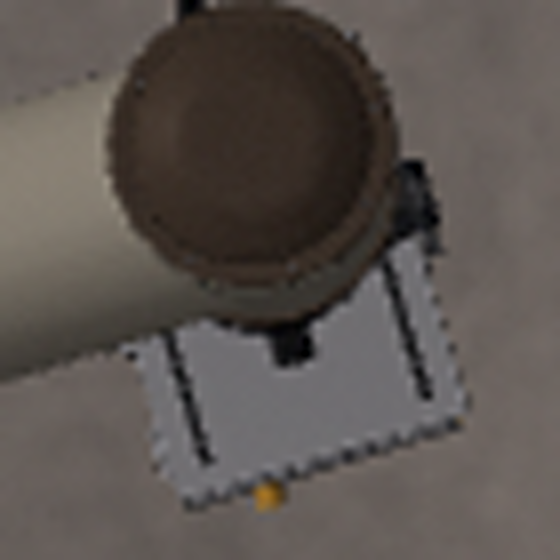

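Run:
```python
from m import *
def ends(img,n,roi,z,thr,amin=8):
    x0,y0,x1,y1=roi;k,l,s,cc=cv2.connectedComponentsWithStats((img[y0:y1,x0:x1].max(2)<thr).astype(np.uint8));o=[]
    for i in range(1,k):
        if s[i,4]>=amin:
            q=np.argwhere(l==i)[:,::-1]+[x0,y0];w=np.array([ray(n,a,z)[:2] for a in q]);mu=w.mean(0);v=np.linalg.svd(w-mu)[2][0];v*=np.sign(v[0]);t=(w-mu)@v
            print(n,s[i,4],"mean px",q.mean(0),"mu",mu,"ang",np.degrees(np.arctan2(v[1],v[0])),"ends",mu+v*t.min(),mu+v*t.max())
t=cv2.imread("pics/top10f.png");s=cv2.imread("pics/side10f.png")
t0=cv2.imread("pics/top0.png");s0=cv2.imread("pics/side0.png")
print("now");ends(t,"top",(230,195,275,226),117.3,85);ends(s,"side",(222,170,290,203),117.3,75)
print("init");ends(t0,"top",(130,200,200,265),23,60);ends(s0,"side",(205,260,285,320),23,75)
th=np.radians(16.7);
print(P["top"]["extrinsics"][:3,:3].T@-P["top"]["extrinsics"][:3,3],P["side"]["extrinsics"][:3,:3].T@-P["side"]["extrinsics"][:3,3])
```

```text
now
top 397 mean px [247.212 202.217] mu [540.896   5.864] ang -84.28471212192072 ends [535.384  60.942] [547.049 -55.613]
top 9 mean px [268.333 196.333] mu [559.289 -60.724] ang -6.106788453344231 ends [550.827 -59.819] [563.684 -61.195]
top 39 mean px [260.128 221.077] mu [481.493 -34.508] ang -73.24950600101467 ends [470.257   2.826] [492.558 -71.271]
side 79 mean px [225.797 182.013] mu [651.179  31.259] ang -55.877892497840904 ends [617.897  80.375] [683.775 -16.846]
side 309 mean px [256.472 179.803] mu [571.163 -19.035] ang -24.48168612238653 ends [520.606   3.986] [624.051 -43.117]
side 9 mean px [234.222 200.444] mu [587.157  90.834] ang 17.077561159227436 ends [581.797  89.187] [593.654  92.83 ]
init
top 58 mean px [174.5 222. ] mu [483.18  252.053] ang 45.56058034571698 ends [435.353 203.281] [531.251 301.074]
top 145 mean px [164.186 231.697] mu [450.747 286.057] ang 45.89794411707249 ends [420.547 254.896] [480.654 316.917]
top 30 mean px [155.5 241.5] mu [418.187 314.518] ang 45.810256291043046 ends [369.987 264.935] [466.637 364.358]
side 312 mean px [244.333 285.84 ] mu [457.035 275.24 ] ang 46.39032113881962 ends [427.118 243.835] [486.717 306.399]
side 51 mean px [248.    303.941] mu [423.675 316.753] ang 45.62049512702349 ends [381.036 273.18 ] [467.27  361.302]
[ 427.861  -13.278 1394.9  ] [168.661 735.691 860.568]
```

Run:
```python
from m import *
s=cv2.imread("pics/side10f.png");cv2.imwrite("pics/z10s.png",cv2.resize(s[165:215,222:292],None,fx=11,fy=11,interpolation=cv2.INTER_CUBIC))
t=cv2.imread("pics/top10f.png");cv2.imwrite("pics/z10t.png",cv2.resize(t[192:234,228:280],None,fx=14,fy=14,interpolation=cv2.INTER_CUBIC))
```

```text
(no output)
```

View pics/z10s.png

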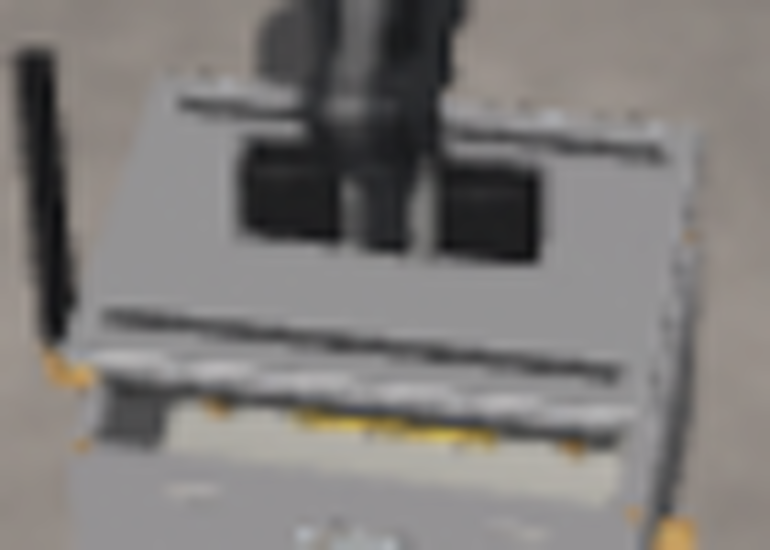

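View pics/z10t.png

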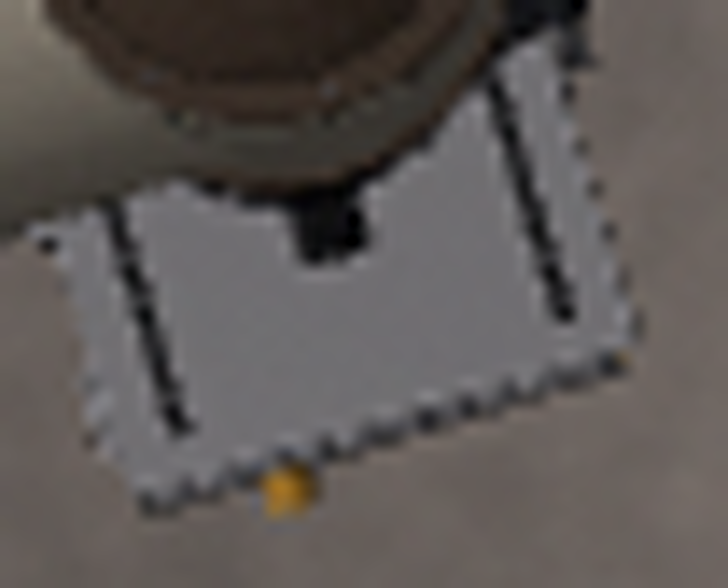

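Run:
```python
from m import *
f=lambda p,k,o:(np.array(p)+.5)/k-.5+o
S=np.array([ray("side",f(p,11,[222,165]),117.3)[:2] for p in((180,102),(664,155),(102,317),(622,375))])
print("side",S,S.mean(0));
for a,b in((0,1),(2,3)):
    d=S[a]-S[b];print(np.linalg.norm(d),np.degrees(np.arctan2(d[1],d[0])))
T=np.array([ray("top",f(p,14,[228,192]),117.3)[:2] for p in((180,432),(566,318))]);m=T.mean(0)
d=T[1]-T[0];print("top ends",T,m,np.linalg.norm(d),np.degrees(np.arctan2(d[1],d[0])))
L=np.linalg.norm(S[0]-S[1])/4+np.linalg.norm(S[2]-S[3])/4
th=np.radians(16.7);u=np.array([np.cos(th),np.sin(th)]);print(L,"top centre", m+66.5*u, m+L*u)
C=np.array([ray("top",f(p,14,[228,192]),117.3)[:2] for p in((145,490),(632,348))]);print("corner mid centre",C.mean(0)+80*u,np.linalg.norm(C[0]-C[1]))
```

```text
side [[636.484 -18.565]
 [502.937 -58.165]
 [611.198  69.183]
 [476.338  27.755]] [556.739   5.052]
139.29459684255275 16.516262630071505
141.0798359225798 17.076534532006306
top ends [[477.541  27.295]
 [502.805 -59.173]] [490.173 -15.939] 90.08317135917487 -73.71284425557006
70.09360819128314 top centre [553.868   3.17 ] [557.31    4.203]
corner mid centre [556.964   3.591] 113.44323253331656
```

```bash
python3 -m creep '[[[-0.5,0,-4],[0,0,0],-1],[[-0.5,0,-8],[0,0,0],-1],[[-0.5,0,-12],[0,0,0],-1],[[-0.5,0,-12],[0,0,0],-1],[[-0.5,0,-12],[0,0,0],-1],[[-0.5,0,-12],[0,0,0],-1]]';python3 - <<'E'
from m import *
print(arm.read_state()['position'])
for n,(a,b,c,d),k in(("side",(165,215,222,292),11),("top",(192,234,228,280),14)):
    im,_=arm.get_image(n);cv2.imwrite(f"pics/{n}11f.png",im[...,::-1]);cv2.imwrite(f"pics/{n}11.png",cv2.resize(im[a:b,c:d,::-1],None,fx=k,fy=k,interpolation=cv2.INTER_CUBIC))
print(arm.read_state()['position'])
E
```

```text
clock: 14.65
position: [554.6, 1.7, 109.0]
ee_rot: [0.422, 0.567, -0.567, -0.422]
contact_force: [0.1, -0.5, -3.0]
gripper_width: 14.5
[554.568   1.69  108.962]
[554.61    1.73  109.045]
```

View pics/side11.png

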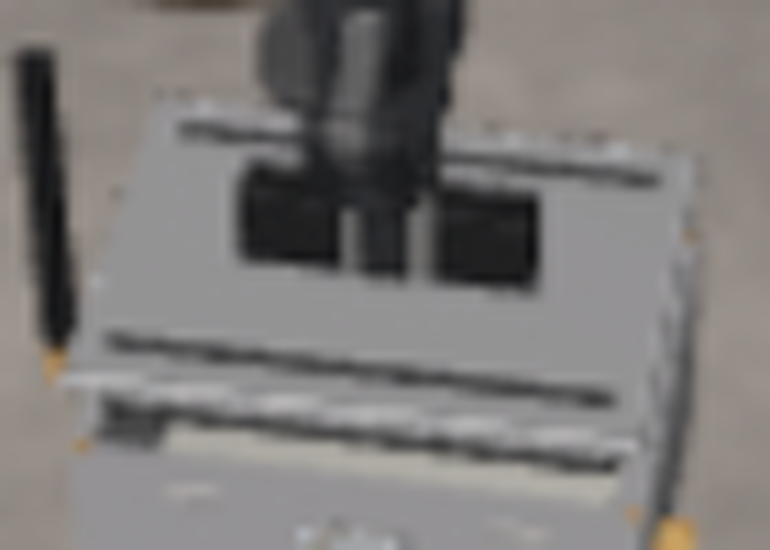

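View pics/top11.png

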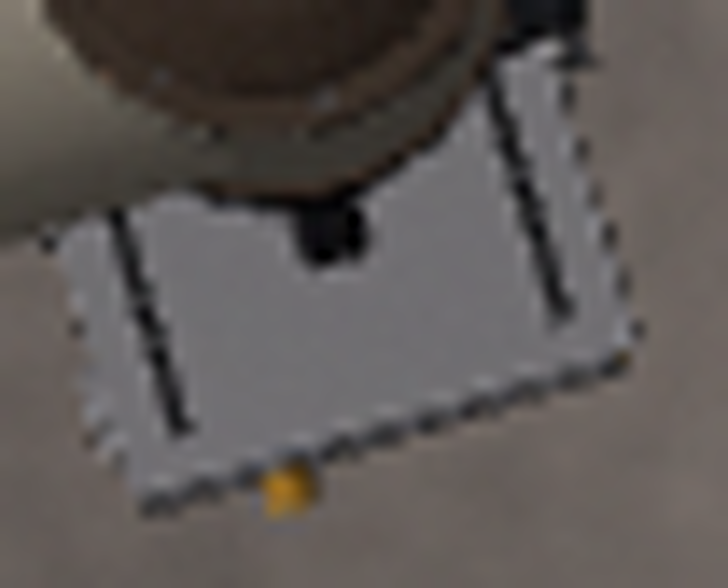

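Run:
```python
from m import *
f=lambda p,k,o:(np.array(p)+.5)/k-.5+o
z=105.1;g=lambda p,z:ray("side",f(p,11,[222,165]),z)[:2]
S=np.array([g(p,z) for p in((180,127),(660,180),(104,340),(614,399))])
print("side",S.mean(0));
for a,b in((0,1),(2,3)):
    d=S[a]-S[b];print(np.linalg.norm(d),np.degrees(np.arctan2(d[1],d[0])))
E=[g(p,75) for p in((690,236),(82,445),(634,513))];print("enc side",E,(E[0]+E[1])/2, np.linalg.norm(E[1]-E[2]),np.linalg.norm(E[0]-E[2]))
h=lambda p,z:ray("top",f(p,14,[228,192]),z)[:2]
T=np.array([h(p,z) for p in((181,430),(564,318))]);m=T.mean(0);d=T[1]-T[0];print(d,np.degrees(np.arctan2(d[1],d[0])))
th=np.radians(16.7);u=np.array([np.cos(th),np.sin(th)])
for L in(68.5,70,71):print("top",L,m+L*u)
```

```text
side [559.111   2.346]
139.42812324727004 16.524706574338744
139.89379384991486 16.818353524496754
enc side [array([500.455, -73.92 ]), array([615.341,  78.326]), array([468.582,  34.658])] [557.898   2.203] 153.11848458014484 113.15930630466993
[ 25.056 -86.616] -73.8658287176349
top 68.5 [556.605   3.833]
top 70 [558.041   4.264]
top 71 [558.999   4.551]
```

```bash
python3 -m creep '[[[-1.8,0,-2],[0,0,0],-1],[[-1.8,0,-4],[0,0,0],-1],[[-1.8,0,-6],[0,0,0],-1],[[-1.8,0,-8],[0,0,0],-1],[[-1.8,0,-10],[0,0,0],-1],[[-1.8,0,-10],[0,0,0],-1]]';  python3 -m creep '[[[0,0,-1],[0,0,0],-1],[[0,0,-2],[0,0,0],-1],[[0,0,-3],[0,0,0],-1],[[0,0,-3],[0,0,0],-1]]'
```

```text
clock: 15.25
position: [552.3, 1.6, 98.2]
ee_rot: [-0.422, -0.567, 0.568, 0.422]
contact_force: [-0.7, 0.7, -3.2]
gripper_width: 14.7
clock: 15.58
position: [553.1, 1.6, 96.6]
ee_rot: [0.422, 0.568, -0.567, -0.422]
contact_force: [-0.6, -1.3, 1.0]
gripper_width: 14.8
```

```bash
python3 -m creep '[[[0,0,-1],[0,0,0],-1],[[0,0,-2],[0,0,0],-1],[[0,0,-2],[0,0,0],-1]]';python3 - <<'E'
from m import *
s=arm.read_state();print(s['contact_force'],s['wrist_torque'])
for n,(a,b,c,d),k in(("side",(165,215,222,292),11),("top",(192,234,228,280),14)):
    im,_=arm.get_image(n);cv2.imwrite(f"pics/{n}12f.png",im[...,::-1]);cv2.imwrite(f"pics/{n}12.png",cv2.resize(im[a:b,c:d,::-1],None,fx=k,fy=k,interpolation=cv2.INTER_CUBIC))
E
```

```text
clock: 15.83
position: [553.8, 1.8, 95.2]
ee_rot: [0.423, 0.568, -0.567, -0.421]
contact_force: [-0.3, 0.0, 3.9]
gripper_width: 14.8
[-0.311  0.019  3.884] [-0.117  0.219 -0.023]
```

View pics/side12.png

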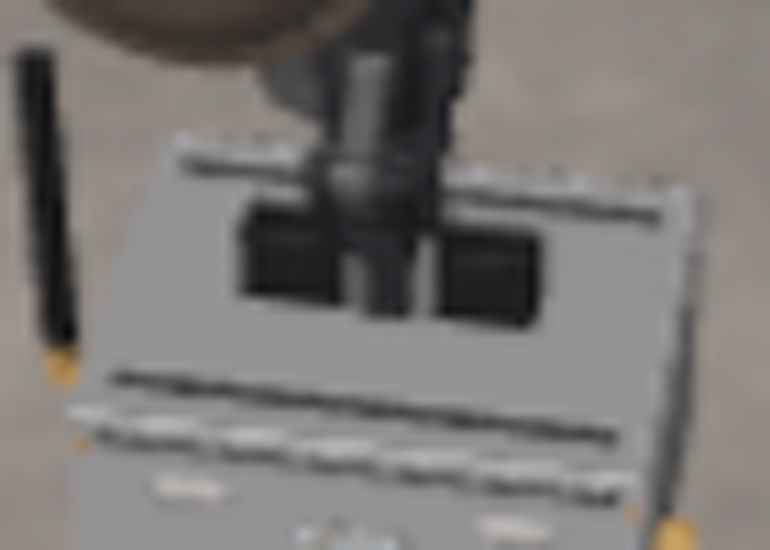

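View pics/top12.png

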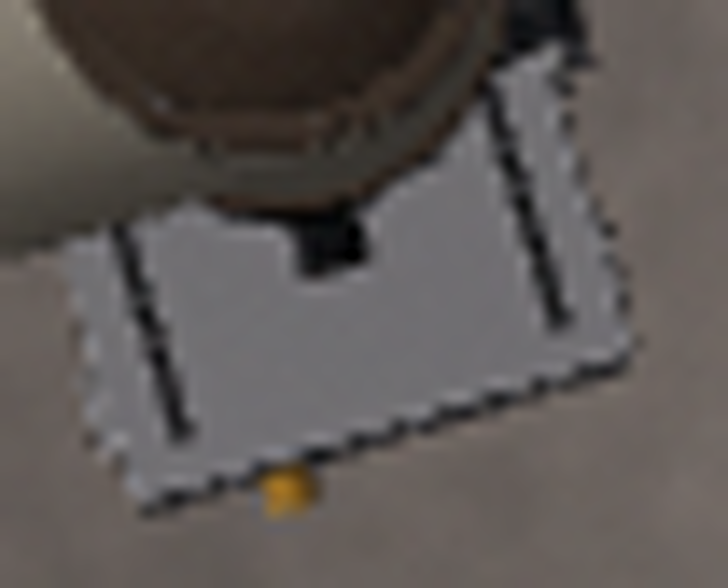

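```bash
python3 -m creep '[[[0.6,0,-1],[0,0,0],-1],[[0.6,0,-2],[0,0,0],-1],[[0.6,0,-3],[0,0,0],-1],[[0.6,0,-3],[0,0,0],-1]]'; python3 -m creep '[[[0,0,-1],[0,0,0],-1],[[0,0,-2],[0,0,0],-1],[[0,0,-2],[0,0,0],-1]]'
```

```text
clock: 16.27
position: [553.6, 1.9, 90.5]
ee_rot: [0.422, 0.568, -0.567, -0.422]
contact_force: [1.9, 0.1, -0.3]
gripper_width: 15.1
clock: 16.52
position: [552.6, 1.7, 87.7]
ee_rot: [-0.422, -0.567, 0.568, 0.423]
contact_force: [1.5, -0.4, -4.7]
gripper_width: 14.7
```

```bash
python3 -m creep '[[[0,0,-1],[0,0,0],-1],[[0,0,-2],[0,0,0],-1],[[0,0,-3],[0,0,0],-1],[[0,0,-3],[0,0,0],-1]]'; python3 -m creep '[[[0,0,-1],[0,0,0],-1],[[0,0,-2],[0,0,0],-1],[[0,0,-2],[0,0,0],-1]]'
```

```text
clock: 16.85
position: [552.2, 1.5, 84.9]
ee_rot: [-0.422, -0.567, 0.568, 0.423]
contact_force: [-0.6, -0.6, -5.6]
gripper_width: 14.6
clock: 17.1
position: [552.7, 1.5, 84.0]
ee_rot: [-0.422, -0.567, 0.568, 0.422]
contact_force: [-1.8, -1.0, -0.1]
gripper_width: 15.1
```

Now pressing for firm seat contact, then a look.

```bash
python3 -m creep '[[[0,0,-1],[0,0,0],-1],[[0,0,-2],[0,0,0],-1],[[0,0,-3],[0,0,0],-1],[[0,0,-3],[0,0,0],-1]]'
python3 - <<'E'
from m import *
s=arm.read_state();print(s['contact_force'],s['wrist_torque'])
for n,(a,b,c,d),k in(("side",(165,225,222,292),10),("top",(192,234,228,280),14)):
    im,_=arm.get_image(n);cv2.imwrite(f"pics/{n}13.png",cv2.resize(im[a:b,c:d,::-1],None,fx=k,fy=k,interpolation=cv2.INTER_CUBIC))
E
```

```text
clock: 17.43
position: [552.8, 1.5, 84.0]
ee_rot: [-0.422, -0.567, 0.568, 0.422]
contact_force: [-8.6, 0.6, 16.2]
gripper_width: 15.1
[-8.589  0.607 16.205] [ 0.261  2.566 -0.043]
```

View pics/side13.png

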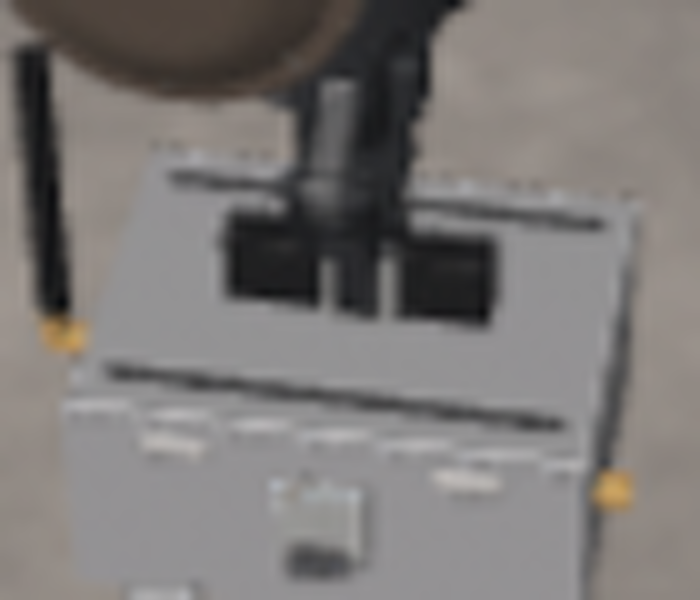

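```bash
python3 -m creep '[[[0,0,-1],[0,0,0],-1],[[0,0,-2],[0,0,0],-1],[[0,0,-2],[0,0,0],-1]]'; python3 -m creep '[[[0,0,3],[0,0,0],-1],[[0,0,5.5],[0,0,0],-1],[[0,0,5.5],[0,0,0],-0.2],[[0,0,5.5],[0,0,0],-0.2],[[0,0,5.5],[0,0,0],-0.2],[[0,0,5.5],[0,0,0],-0.2],[[0,0,5.5],[0,0,0],-0.2]]'
```

```text
clock: 17.78
position: [552.8, 1.5, 83.9]
ee_rot: [-0.422, -0.567, 0.568, 0.421]
contact_force: [-13.5, 1.5, 26.9]
gripper_width: 14.9
clock: 18.37
position: [553.5, 1.8, 84.1]
ee_rot: [0.422, 0.567, -0.567, -0.422]
contact_force: [0.5, -0.1, -0.0]
gripper_width: 34.1
```

Released; retreat and look from both cameras.

```bash
python3 -m creep '[[[0,0,5],[0,0,0],-0.2],[[0,0,20],[0,0,0],-0.2],[[0,0,50],[0,0,0],-0.2],[[0,0,90],[0,0,0],-0.2],[[0,0,130],[0,0,0],-0.2],[[-20,-30,160],[0,0,0],-0.2],[[-40,-60,160],[0,0,0],-0.2],[[-60,-100,160],[0,0,0],-0.2],[[-80,-140,160],[0,0,0],-0.2],[[-100,-180,160],[0,0,0],-0.2],[[-120,-220,160],[0,0,0],-0.2],[[-120,-260,160],[0,0,0],-0.2]]'
python3 - <<'E'
from m import *
for n,(a,b,c,d),k in(("side",(165,225,222,292),10),("top",(165,235,215,285),8)):
    im,D=arm.get_image(n);np.save(f"{n}14.npy",D);cv2.imwrite(f"pics/{n}14f.png",im[...,::-1]);cv2.imwrite(f"pics/{n}14.png",cv2.resize(im[a:b,c:d,::-1],None,fx=k,fy=k,interpolation=cv2.INTER_CUBIC))
E
```

```text
clock: 19.37
position: [431.5, -249.7, 245.4]
ee_rot: [0.422, 0.568, -0.567, -0.422]
contact_force: [0.7, -0.0, -0.2]
gripper_width: 34.1
```

View pics/side14.png

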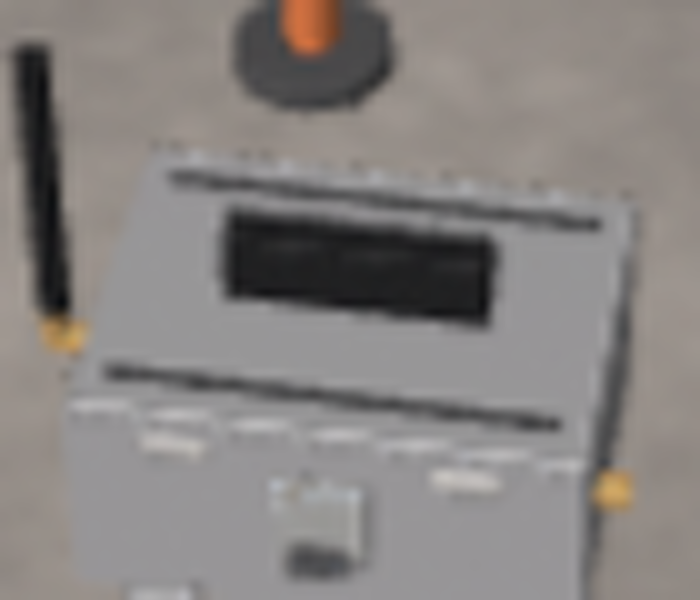

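View pics/top14.png

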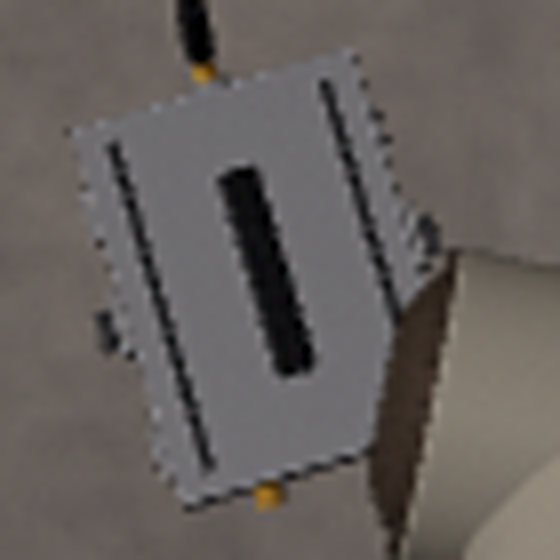

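View pics/top14f.png

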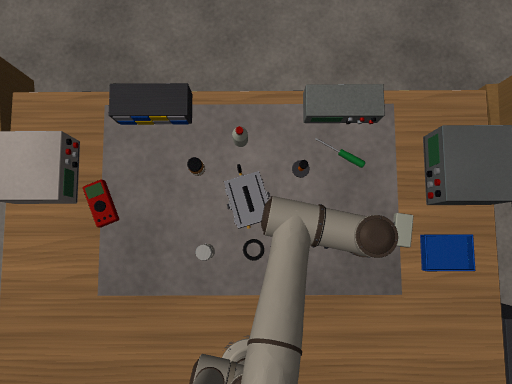

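Run:
```python
from h import *
D=np.load("top14.npy");E=P["top"]["extrinsics"];K=P["top"]["camera_matrix"]
th=np.radians(16.7);c,s=np.cos(th),np.sin(th)
for x in(-70,-40,0,40,70):
    row=[]
    for y in(-52,-30,30,52):
        u,v=proj("top",[555.3+c*x-s*y,4.2+s*x+c*y,80]).round().astype(int)
        zs=[]
        for dv in(-1,0,1):
            for du in(-1,0,1):
                d=D[v+dv,u+du];q=np.linalg.inv(K)@[u+du,v+dv,1]*d;zs.append((E[:3,:3].T@(q-E[:3,3]))[2])
        row.append(np.median(zs))
    print(x,np.array(row))
```

```text
-70 [584.76  566.658  78.375  79.963]
-40 [572.314  79.965  80.727  77.705]
0 [80.864 79.604 79.278 79.086]
40 [78.371 79.04  80.279 78.156]
70 [80.285 80.856 79.801 80.58 ]
```

```bash
python3 -m creep '[[[0,0,0],[0,0,0],-0.2],[[0,0,0],[0,0,0],-0.2],[[0,0,0],[0,0,0],-0.2]]'; python3 -c "
from bench import arm
print(arm.job_done())"
```

```text
clock: 19.72
position: [434.6, -247.9, 244.4]
ee_rot: [0.422, 0.568, -0.568, -0.422]
contact_force: [-0.4, 0.0, 0.0]
gripper_width: 34.3
the job is handed in; nothing more can be done
None
```

The enclosure is closed up, and I handed the job in at about 20 s of the 72 s allowed.

- **Cover plate:** I lowered it over both pins after one correction of about 3 mm from the camera images. It stopped on the shoulders at the expected height with about 10 N. After I let go, both pins showed through the holes in the images.
- **Lid:** I set it in the mouth and pressed it past the catches to a hard stop. Its origin sits about 57 mm above the enclosure's origin, as specified, and it held a final push of about 27 N. I then released it and backed the arm away.

**Last checks:**
- Where the top camera could see the lid, its depth readings were 77.7 to 80.9 mm, against 80 mm expected, with no visible tilt.
- The arm hid the lid's −x/−y corner (three of 20 depth points) from the top camera. I judged that corner only from the side view, where it looks flush.
- The other things on the bench look unmoved by eye. I did not measure them.
- The two cameras disagreed by 1.5 to 3 mm on absolute position, so I aligned the parts using differences within each view. At the lid this left about 1 mm of error in x, which the mouth took up.

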